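# Click the laundry water changeover dial over to the rainwater tank

## Task

The water changeover valve in the laundry cupboard stands shut, its dial in the middle detent. With the fingertips alone, turn the knurled dial by friction towards the green pipe elbow (rainwater tank) until it clicks into the next detent and its yellow pointer faces the green elbow, never over to the blue one; then press the red purge button all the way in and let it spring back. Grip and lift nothing, and leave the bottles, canister and peg basket where they stand.

Things in the scene. Friction and masses are not known exactly. Their poses are not given: they have to be found in the camera images.
- valve: the changeover valve, fixed to the shelf: a white mounting plate 290 x 250 x 10 mm with a round brass housing (136 mm across, top 46 mm above the shelf) at its middle. Origin on the dial's axis at shelf height, z up. Its x axis is the direction of the middle detent (pointer direction when the dial reads 0); the two pipe elbows stand at 45 degrees either side of +x, the purge button stands on the -x side
- dial_top (a point): centre of the dial's flat top face, on its vertical axis, 76 mm above the shelf. The dial is a black solid disc 100 mm across (102 over the rim knurls) and 26 mm tall, too wide to pinch; a fingertip pressed lightly on the top face (or against the rim; rubbery, grippy surface, some 6 to 15 N of pressing is enough; a fingertip that follows the arc and turns with the dial slips least) turns it by friction. It does not move down
- dial_pointer (a point): outer end of the yellow pointer stripe on the dial's top face, 45 mm from the dial's axis; it turns with the dial. The stripe is flush (under 1 mm)
- dial (a joint): angle of the dial, rad, counter-clockwise from above positive. Three sprung detents: -0.785, 0 and +0.785. It starts in the middle detent (0, give or take 0.05). It resists with up to about 0.05 N m (most at 0.2 rad, none from about 0.39 rad), then snaps on by itself into the outer detent. Positive turns the pointer towards the valve's +y side. Stops at -0.95 and 0.95
- tank_elbow_top (a point): top centre of the GREEN pipe elbow (rainwater tank), a round dome 44 mm across whose top is 54 mm above the shelf, 115 mm from the dial's axis. It stands on either the +y or the -y side of the valve; the blue one stands on the other
- mains_elbow_top (a point): top centre of the BLUE pipe elbow (mains), same size and height, on the other side
- purge_top (a point): centre of the top face of the red purge button, 32 mm across, top 50 mm above the shelf when released, 105 mm from the dial's axis; pressed downwards
- purge (a joint): travel of the purge button, m: 0 released, 0.006 fully in; springs back, fully in takes about 5 N
- amber_tall_c (a point): bystander: the tall amber bottle, loose, 64 mm across and 170 mm tall; point on its upright axis, half-way up
- amber_short_c (a point): bystander: the short amber bottle, loose, 64 mm across and 130 mm tall; point on its upright axis, half-way up
- canister_c (a point): bystander: the steel canister, loose, 94 mm across and 127 mm tall; point on its upright axis, half-way up
- peg_basket_c (a point): bystander: the blue peg basket, loose, 120 x 150 x 75 mm, with pegs in it; point on its upright axis, 38 mm up

How it is judged (in metres and radians):
On the way, in this order (a step that is already met when the one before it is completed fails the run):
1. the dial has clicked into the detent that faces the green elbow (within 0.12 rad) (((y of tank_elbow_top in the frame of valve above 0 m and value of joint dial between 0.665 and 0.905 rad) or (y of tank_elbow_top in the frame of valve below 0 m and value of joint dial between -0.905 and -0.665 rad))), for 0.2 s.
2. the purge button is pressed in, at least 4.5 of its 6 mm (value of joint purge above 0.0045 m), for 0.05 s.
At the end, for the whole second after the job is handed in: the dial rests within 0.12 rad of the detent facing the green elbow (+0.785 if that stands on the valve's +y side, -0.785 if on the -y side), the purge button has sprung back to within 1.5 mm, and the bottles, canister and basket are within 30 mm of where they began (((y of tank_elbow_top in the frame of valve above 0 m and value of joint dial between 0.665 and 0.905 rad) or (y of tank_elbow_top in the frame of valve below 0 m and value of joint dial between -0.905 and -0.665 rad)) and velocity of joint dial between -0.05 and 0.05 rad/s and value of joint purge below 0.0015 m and distance of each of amber_tall_c, amber_short_c, canister_c, peg_basket_c from where it was at the start of the episode below 0.03 m); the robot touches nothing.
It fails at once if the dial is turned over towards the blue elbow ((y of tank_elbow_top in the frame of valve above 0 m and value of joint dial below -0.4 rad) or (y of tank_elbow_top in the frame of valve below 0 m and value of joint dial above 0.4 rad)).
It fails at once if the tall amber bottle is lifted or shoved more than 30 mm, or tipped (distance of amber_tall_c from where it was at the start of the episode above 0.03 m or angle between amber_tall_c's own z axis and vertical above 0.35 rad).
It fails at once if the short amber bottle is lifted or shoved more than 30 mm, or tipped (distance of amber_short_c from where it was at the start of the episode above 0.03 m or angle between amber_short_c's own z axis and vertical above 0.35 rad).
It fails at once if the steel canister is lifted or shoved more than 30 mm, or tipped (distance of canister_c from where it was at the start of the episode above 0.03 m or angle between canister_c's own z axis and vertical above 0.35 rad).
It fails at once if the blue peg basket is lifted or shoved more than 30 mm, or tipped (distance of peg_basket_c from where it was at the start of the episode above 0.03 m or angle between peg_basket_c's own z axis and vertical above 0.35 rad).
It also fails if it takes over 38 s, if anything falls off the work surface, if the arm or the gripper's body presses on something with over 40 N, if the wrist force passes 120 N, or if a joint passes its speed limit or range.

## Robot

A 6-joint arm with a two-finger parallel gripper is mounted at the origin on the work surface. World frame = base frame: x ahead of the robot, y to its left, z up, the work surface at z = 0. Lengths are in mm, angles in degrees, forces in N, time in s.
With the tool pointing down it reaches from about 350 to 850 mm from the base axis. Payload 8.1 kg.
Tool frame: the origin (TCP) lies at the very end of the fingers, on their centre line; the grasp point (between the pads) lies 19 mm behind it; z points along the fingers, y is the line along which they close (so a half turn about z gives the same grasp; the last joint's range is limited). The gripper opens to 85 mm and grips with 20 to 120 N. Pads are 22 mm wide; open, the fingers measure 114 mm over their backs; the gripper's body (76 mm by 85 mm) begins 54 mm behind the grasp point. The pads swing forward as they close: fully open they stand 13 mm farther back than shut.
Start: joints at [-73.362, 7.471, 85.268, -0, 87.261, -4.893], TCP at [220.23, -558.125, 231.292] pointing down, gripper open.
Joint ranges: [-169.43, 169.43], [-51.17, 129.36], [1.28, 143.12], [-76.62, 256.62], [0, 156.53], [-152.29, 152.29]. Speed limits (degrees/s): [136.94, 136.94, 159.86, 180, 180, 180].

## Interface

Orientations are given as [roll, pitch, yaw] about the fixed x, y, z axes, in that order (R = Rz(yaw) Ry(pitch) Rx(roll)).
In Python, from bench import * gives the robot as it stands.
- The arm moves only by the tool play_rows, never from a script. Its argument "increments" is a list of rows, each a list of 3 entries, a list of its own where there are three numbers: the gripper's target within -1 to 1 (fully open at 1, half-way at 0, shut at -1), then the shift along the tool's x, y, z in mm, then the turn about the tool's z in rad. A call has 1 to 12 rows; each row shifts and turns the commanded pose from where the row before left it, along the tool's axes as they then stand; what a row does not reach is not made up. A row lasts 1/12 s, in which the tool goes at most 41.7 mm and 7.16 degrees, less where a joint would pass 70% of its speed; a pose out of reach is approached as far as the arm can. A call is refused whole if a number of a shift passes 41.7 or a number of a turn 0.125, either way. A call with a gripper value outside its range is refused whole. The fingers move at their own pace and stop on an object; "force" is the grip in N (left out, the last holds). Time passes only in rows, so rows that do not move let the fingers close. It gives the time, the measured TCP pose, the force, the opening and the grip force at its end, in the units of the state.
- sense(): the state, without advancing time (a new reading comes with each control period).
- snapshot(name): name is "side" or "top" or "wrist"; returns a dict with "color" (480x640x3 uint8, red, green, blue), "intrinsics" (3x3 intrinsics, pixels), "k1" (the pictures are not rectified: a ray, as slopes to the right and down, at radius r is drawn at 1 + k1 r^2 times it, then the intrinsics apply), "world_from_camera" (4x4, takes a point from camera to world coordinates). Camera axes: x right, y down, z forward; pixel columns grow to the right and rows downward; lengths in mm; the calibration is good to about 2 mm. A picture is of the moment at which its call begins. There is no depth.
- hand_in(): hands the job in; it is judged then, once.
Trained networks look in a picture, given as the dict that the camera call returned (one of the last four; its "shot" number tells which), for a name from the list of things; names that differ only in an ending like _2 or _b are one class to them, and where a whole thing is asked for, a point or a joint stands for the part that bears it (a point fixed in the world has none). Each returns a list of dicts, best first, with "p" (0 to 1); they miss things now and then, are a little off and sometimes report something else, mostly with a low value. They report only what shows in the picture. A call takes as long as a camera call.
- find_in(query, picture): "xyz" ([x, y, z] in mm, in the coordinates of the camera as it stood for that picture, good to about 4 mm: the middle of the surface that is visible of it).
- regions_of(query, picture): "mask" (480x640 bool, what is visible of it).
- pinpoint(query, picture): "xyz" ([x, y, z] in mm, in the coordinates of the camera as it stood for that picture, good to about 4 mm: a listed point, or the origin of a listed thing).
The state is a dict: "time": time; "joint_pos": joint angles; "qd": joint speeds; "joint_efforts": joint torques, N m; "tool_pos": TCP position; "tcp_rot": TCP orientation; "ft_force": force on the tool from outside, world axes, zero at the start; "wrist_torque": the same for the moment, N m; "finger_gap": finger opening in mm; "grip_force": force on a finger pad.
Only numpy, scipy, OpenCV 4.12 (cv2) and the standard library are available. Lean on these libraries where they do the work, as an engineer would, in place of code of your own. Each camera call takes 0.05 s, during which the arm holds its last target. There are 200 camera calls.

## Working session

There is one attempt and no reset: what is moved stays moved. The work goes in short steps, Python scripts to look and compute and a tool call to move; the robot and the scene stay as the last step left them, time stands still between calls to the robot, and variables do not carry over. Pictures are saved under pics/ and viewed, at most 10 in all, crops included, and the job is handed in when it is done.

Besides the shell and the picture viewer there is one more tool, called after ">>>" by a JSON object that holds its "fn" and its "kwargs", one argument or row to a line. play_rows: Moves the arm, as the interface text tells. Its arguments: {"type":"object","properties":{"increments":{"type":"array","items":{"type":"array"}},"force":{"type":"number"}},"required":["increments"]}

```bash
mkdir -p pics; cat > h.py <<'E'
from bench import *
import numpy as np, cv2
def W(s,p):
    return (np.array(s["world_from_camera"])@np.r_[p,1])[:3]
def locate(s,names):
    for n in names:
        r=pinpoint(n,s)
        print(n,[(np.round(W(s,d["xyz"]),1).tolist(),round(d["p"],2)) for d in r[:2]])
E
python3 - <<'E'
from h import *
N=["valve","dial_top","dial_pointer","tank_elbow_top","mains_elbow_top","purge_top","amber_tall_c","amber_short_c","canister_c","peg_basket_c"]
for c in ["top","side"]:
    s=snapshot(c); cv2.imwrite(f"pics/{c}0.png",s["color"][:,:,::-1]); print(c); locate(s,N)
print(sense())
E
```

```text
top
valve [([603.5, 75.6, 1.8], 0.72)]
dial_top [([600.4, 72.9, 78.4], 0.83)]
dial_pointer [([642.1, 86.6, 79.5], 0.63)]
tank_elbow_top [([704.9, 17.2, 58.5], 0.81)]
mains_elbow_top [([653.9, 173.5, 55.5], 0.8)]
purge_top [([504.5, 42.8, 57.1], 0.73)]
amber_tall_c [([677.2, -121.0, 85.8], 0.69)]
amber_short_c [([558.2, 254.8, 65.1], 0.98)]
canister_c [([461.5, 472.9, 58.9], 0.73)]
peg_basket_c [([469.1, -458.6, 36.5], 0.93)]
side
valve [([605.5, 64.8, 3.1], 0.67)]
dial_top []
dial_pointer [([646.6, 87.4, 76.9], 0.56)]
tank_elbow_top [([702.4, 21.4, 53.7], 0.51)]
mains_elbow_top [([656.4, 171.3, 51.7], 0.58)]
purge_top [([503.3, 43.5, 49.9], 0.63)]
amber_tall_c [([455.9, 479.2, 66.2], 0.26)]
amber_short_c [([561.0, 254.8, 63.2], 0.79)]
canister_c [([460.0, 478.6, 62.6], 0.56)]
peg_basket_c [([476.8, -458.2, 34.8], 0.92)]
{'time': 1.1, 'joint_pos': array([-7.33603839e+01,  7.47016914e+00,  8.52675366e+01,  6.24910470e-04,
        8.72614600e+01, -4.89452514e+00]), 'qd': array([-1.70980160e-01, -1.39121529e-02, -1.21992228e-04, -8.82173236e-02,
        9.35165105e-03, -1.74776217e-02]), 'joint_efforts': array([-7.01778063e-04, -5.69333947e+01, -5.00878000e+01, -3.64982961e-04,
        1.33041573e-03,  2.20949045e-05]), 'tool_pos': array([ 220.24556522, -558.12207626,  231.30515233]), 'tcp_rot': array([ 1.79999115e+02, -5.50737168e-04,  2.15341114e+01]), 'ft_force': array([-0.07205767, -0.13827577, -0.69427532]), 'wrist_torque': array([ 0.02902114,  0.01936134, -0.00793155]), 'grip_force': 0.0, 'finger_gap': 85.31322753591586}
```

View pics/top0.png

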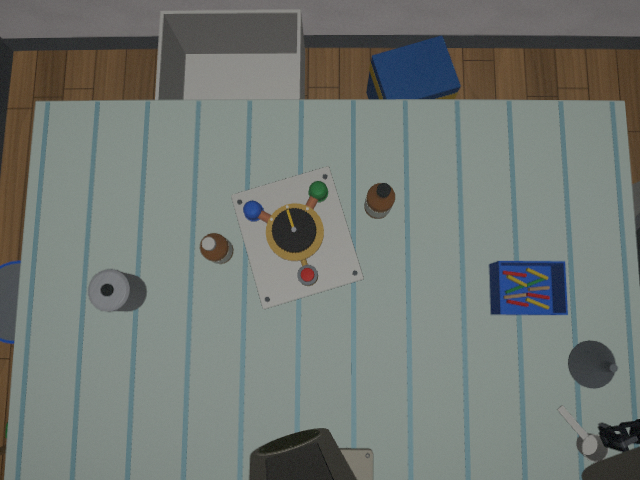

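View pics/side0.png

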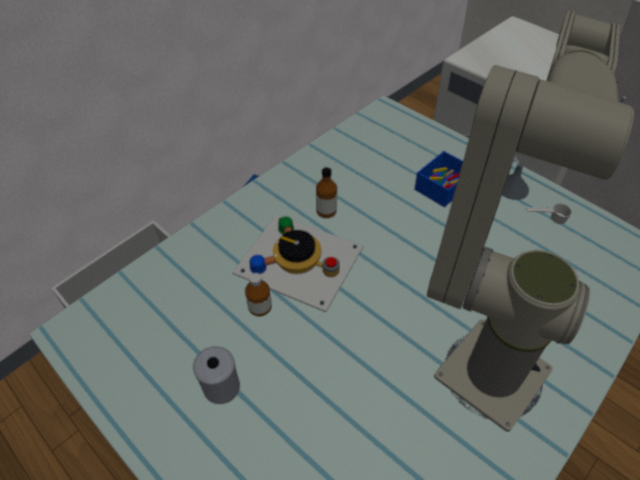

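The green elbow is on the −y side (318,190) and the pointer is at the middle detent, so the dial must turn clockwise. I'll go above it and refine from the wrist camera.

>>> {"fn": "play_rows", "kwargs": {
  "increments": [
    [0,[29,-22,0],0],
    [0,[29,-22,0],0],
    [0,[29,-22,0],0],
    [0,[29,-22,0],0],
    [0,[29,-22,0],0],
    [0,[29,-22,0],0],
    [0,[29,-22,0],0],
    [0,[29,-22,0],0],
    [0,[29,-22,0],0],
    [0,[29,-22,0],0],
    [0,[29,-22,0],0],
    [0,[29,-22,0],0]
  ],
  "force": 20
}}

```text
time: 2.1
tool_pos: [447.7, -183.2, 231.6]
tcp_rot: [180.0, -0.0, 21.5]
ft_force: [0.7, -0.7, 0.3]
finger_gap: 42.5
grip_force: 0.0
```

>>> {"fn": "play_rows", "kwargs": {
  "increments": [
    [0,[29,-22,0],0],
    [0,[29,-22,0],0],
    [0,[29,-22,0],0],
    [0,[29,-22,0],0],
    [0,[29,-22,0],0],
    [0,[29,-22,0],0],
    [0,[29,-22,0],0],
    [0,[29,-22,0],0],
    [0,[0,0,0],0],
    [0,[0,0,0],0]
  ]
}}

```text
time: 2.93
tool_pos: [598.5, 65.8, 230.6]
tcp_rot: [-180.0, 0.1, 21.7]
ft_force: [0.5, 0.2, -0.7]
finger_gap: 42.7
grip_force: 0.0
```

```bash
python3 - <<'E'
from h import *
for c in ["wrist","top"]:
    s=snapshot(c); cv2.imwrite(f"pics/{c}1.png",s["color"][:,:,::-1]); print(c); locate(s,["valve","dial_top","dial_pointer","tank_elbow_top","mains_elbow_top","purge_top"])
q=sense();print(q["time"],q["tool_pos"],q["tcp_rot"],q["finger_gap"],q["joint_pos"],q["ft_force"])
E
```

```text
wrist
valve [([600.3, 76.2, -2.7], 0.7)]
dial_top [([601.0, 69.4, 74.1], 0.97)]
dial_pointer [([646.9, 84.3, 79.0], 0.64)]
tank_elbow_top [([702.7, 17.0, 49.9], 0.58)]
mains_elbow_top [([654.3, 176.1, 56.3], 0.88)]
purge_top [([504.8, 44.6, 54.7], 0.95)]
top
valve [([601.8, 73.9, -1.9], 0.77), ([703.3, 15.7, 55.9], 0.23)]
dial_top [([601.3, 74.1, 78.9], 0.69)]
dial_pointer [([643.4, 86.0, 79.5], 0.56)]
tank_elbow_top [([704.1, 21.7, 54.4], 0.4)]
mains_elbow_top [([656.0, 177.0, 59.0], 0.75)]
purge_top [([505.1, 39.2, 58.5], 0.59)]
3.6333 [598.25874379  63.93889101 231.36101811] [ 1.79998521e+02 -6.80614284e-03  2.15229145e+01] 42.707612312988346 [1.21812875e+00 7.71814219e+00 8.49917441e+01 9.75613970e-04
 8.72832172e+01 6.96951681e+01] [-0.53848306 -0.29749985 -0.00853448]
```

View pics/wrist1.png

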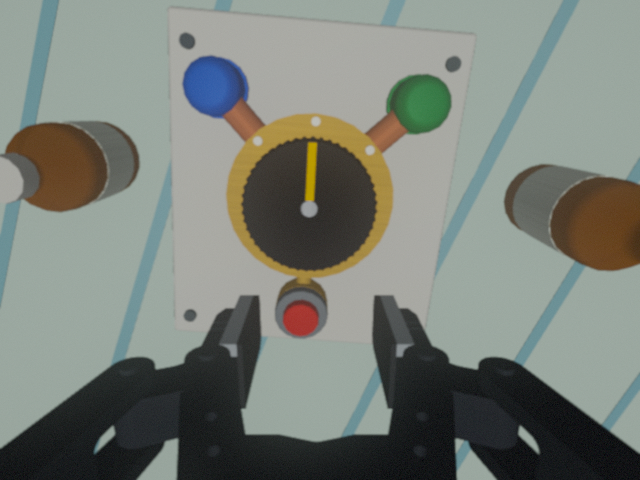

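>>> {"fn": "play_rows", "kwargs": {
  "increments": [
    [0,[5.6,-6.8,20],0],
    [0,[0,0,23],0],
    [0,[0,0,23],0],
    [0,[0,0,23],0],
    [0,[0,0,23],0],
    [0,[0,0,20],0],
    [0,[0,0,10],0],
    [0,[0,0,4],0],
    [0,[0,0,0],0],
    [0,[0,0,0],0]
  ]
}}

```text
time: 4.47
tool_pos: [601.8, 72.5, 86.5]
tcp_rot: [180.0, -0.1, 21.5]
ft_force: [0.2, 0.0, 1.3]
finger_gap: 42.7
grip_force: 0.0
```

>>> {"fn": "play_rows", "kwargs": {
  "increments": [
    [0,[0,0,2],0],
    [0,[0,0,2],0],
    [0,[0,0,1],0],
    [0,[0,0,0],0]
  ]
}}

```text
time: 4.8
tool_pos: [601.1, 72.4, 80.6]
tcp_rot: [180.0, -0.0, 21.5]
ft_force: [-0.6, 0.5, -0.3]
finger_gap: 42.6
grip_force: 0.0
```

>>> {"fn": "play_rows", "kwargs": {
  "increments": [
    [0,[0,0,2],0],
    [0,[0,0,2],0],
    [0,[0,0,1],0],
    [0,[0,0,0],0]
  ]
}}

```text
time: 5.13
tool_pos: [600.7, 72.4, 74.8]
tcp_rot: [-180.0, 0.0, 21.5]
ft_force: [-0.5, -0.5, -0.3]
finger_gap: 42.9
grip_force: 0.0
```

>>> {"fn": "play_rows", "kwargs": {
  "increments": [
    [0,[0,0,1],0],
    [0,[0,0,1],0],
    [0,[0,0,0],0]
  ]
}}

```text
time: 5.38
tool_pos: [601.1, 72.4, 74.2]
tcp_rot: [180.0, -0.0, 21.5]
ft_force: [-3.9, 0.2, 7.4]
finger_gap: 42.7
grip_force: 3.4
```

>>> {"fn": "play_rows", "kwargs": {
  "increments": [
    [0,[0,0,0.5],0],
    [0,[0,0,0],0]
  ]
}}

```text
time: 5.55
tool_pos: [601.1, 72.4, 74.1]
tcp_rot: [180.0, -0.0, 21.5]
ft_force: [-5.5, -1.0, 10.4]
finger_gap: 42.6
grip_force: 5.1
```

>>> {"fn": "play_rows", "kwargs": {
  "increments": [
    [0,[0,0,0],0.05],
    [0,[0,0,0],0.07],
    [0,[0,0,0],0.07],
    [0,[0,0,0],0.07]
  ]
}}

```text
time: 5.88
tool_pos: [600.9, 72.9, 74.1]
tcp_rot: [-180.0, 0.0, 6.5]
ft_force: [-7.4, 2.3, 11.6]
finger_gap: 43.2
grip_force: 5.6
```

>>> {"fn": "play_rows", "kwargs": {
  "increments": [
    [0,[0,0,0],0.07],
    [0,[0,0,0],0.07],
    [0,[0,0,0],0.07],
    [0,[0,0,0],0.07],
    [0,[0,0,0],0.07],
    [0,[0,0,0],0.07],
    [0,[0,0,0],0.07],
    [0,[0,0,0],0],
    [0,[0,0,0],0]
  ]
}}

```text
time: 6.63
tool_pos: [601.4, 73.6, 74.1]
tcp_rot: [-179.9, -0.0, -21.4]
ft_force: [-4.0, 4.9, 8.7]
finger_gap: 42.5
grip_force: 4.3
```

>>> {"fn": "play_rows", "kwargs": {
  "increments": [
    [0,[0,0,-4],0],
    [0,[0,0,-15],0],
    [0,[0,0,-25],0],
    [0,[0,0,-30],0],
    [0,[0,0,-30],0],
    [0,[0,0,-20],0],
    [0,[0,0,0],0],
    [0,[0,0,0],0]
  ]
}}

```text
time: 7.3
tool_pos: [602.2, 72.3, 198.9]
tcp_rot: [-179.9, -0.2, -21.4]
ft_force: [-0.4, -0.4, -0.7]
finger_gap: 42.9
grip_force: 0.0
```

```bash
python3 - <<'E'
from h import *
s=snapshot("wrist"); cv2.imwrite("pics/wrist2.png",s["color"][:,:,::-1]); locate(s,["dial_top","dial_pointer","tank_elbow_top","purge_top"])
s=snapshot("top"); locate(s,["dial_pointer","purge_top"])
q=sense();print(q["time"],q["tool_pos"],q["tcp_rot"],q["ft_force"])
E
```

```text
dial_top [([601.8, 72.3, 71.3], 0.78)]
dial_pointer [([645.5, 48.7, 76.8], 0.73)]
tank_elbow_top [([700.7, 17.5, 50.8], 0.72), ([642.0, 50.7, 79.6], 0.69)]
purge_top []
dial_pointer []
purge_top []
7.7 [600.49541668  72.38386407 195.74533958] [ 1.79962106e+02  8.64829095e-02 -2.14430182e+01] [-0.94360977  0.1925078   0.5599651 ]
```

View pics/wrist2.png

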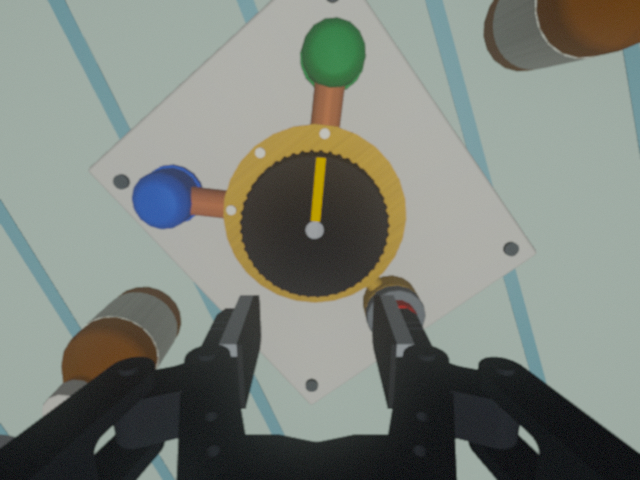

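The pointer end (320,158) faces the green elbow and its detent dot, so the dial has clicked. Next I'll shut the fingers, turn back and go over the purge button.

>>> {"fn": "play_rows", "kwargs": {
  "increments": [
    [-1,[0,0,0],-0.096],
    [-1,[0,0,0],-0.096],
    [-1,[0,0,0],-0.096],
    [-1,[0,0,0],-0.096],
    [-1,[0,0,0],-0.096],
    [-1,[0,0,0],-0.096],
    [-1,[0,0,0],-0.096],
    [-1,[-25,0,0],0],
    [-1,[-25,0,0],0],
    [-1,[-25,0,0],0],
    [-1,[-25,0,0],0],
    [-1,[0,0,0],0]
  ]
}}

```text
time: 8.7
tool_pos: [501.7, 42.3, 195.5]
tcp_rot: [-180.0, 0.2, 17.0]
ft_force: [-1.1, -0.6, -0.0]
finger_gap: -0.1
grip_force: 0.0
```

>>> {"fn": "play_rows", "kwargs": {
  "increments": [
    [-1,[0,0,20],0],
    [-1,[0,0,30],0],
    [-1,[0,0,30],0],
    [-1,[0,0,30],0],
    [-1,[0,0,15],0],
    [-1,[0,0,5],0],
    [-1,[0,0,0],0],
    [-1,[0,0,0],0]
  ]
}}

```text
time: 9.37
tool_pos: [506.1, 43.1, 67.6]
tcp_rot: [180.0, -0.0, 17.1]
ft_force: [-0.1, 0.2, -0.3]
finger_gap: 0.1
grip_force: 0.0
```

```bash
python3 - <<'E'
from h import *
s=snapshot("wrist"); cv2.imwrite("pics/wrist3.png",s["color"][:,:,::-1]); locate(s,["dial_pointer","purge_top"])
q=sense();print(q["time"],q["tool_pos"],q["tcp_rot"],q["ft_force"],q["finger_gap"])
E
```

```text
dial_pointer []
purge_top []
9.5167 [506.95033558  43.06739835  68.68129849] [ 1.79941967e+02 -1.74438027e-01  1.70661266e+01] [-0.17618342 -0.62437986  0.59480931] -0.0008039275806400434
```

View pics/wrist3.png

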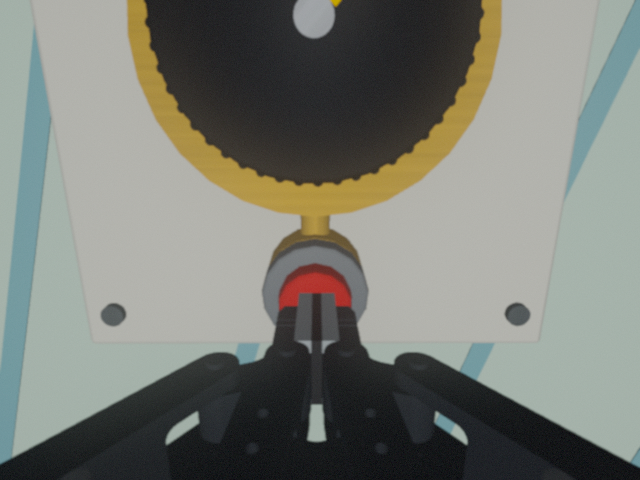

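>>> {"fn": "play_rows", "kwargs": {
  "increments": [
    [-1,[-2,0,8],0],
    [-1,[0,0,6],0],
    [-1,[0,0,3],0],
    [-1,[0,0,2],0],
    [-1,[0,0,2],0],
    [-1,[0,0,1.5],0],
    [-1,[0,0,1],0],
    [-1,[0,0,0],0],
    [-1,[0,0,0],0]
  ]
}}

```text
time: 10.27
tool_pos: [504.1, 42.4, 47.4]
tcp_rot: [180.0, -0.0, 17.1]
ft_force: [-20.1, -0.8, 43.7]
finger_gap: -0.1
grip_force: 21.6
```

```bash
python3 - <<'E'
from h import *
s=snapshot("wrist"); cv2.imwrite("pics/wrist4.png",cv2.resize(s["color"][180:400,200:440,::-1],(720,660))[:600])
s=snapshot("side"); cv2.imwrite("pics/side4.png",cv2.resize(s["color"][200:310,230:380,::-1],(750,550),interpolation=cv2.INTER_CUBIC))
E
```

```text
(no output)
```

View pics/wrist4.png

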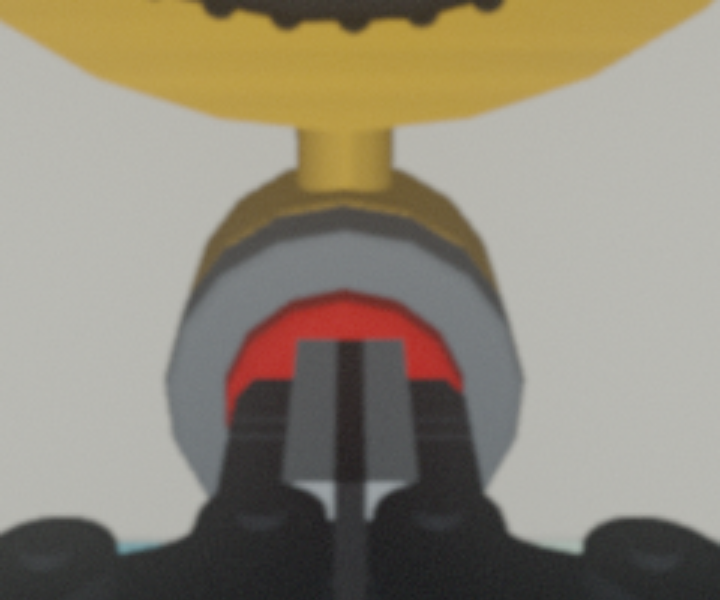

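View pics/side4.png

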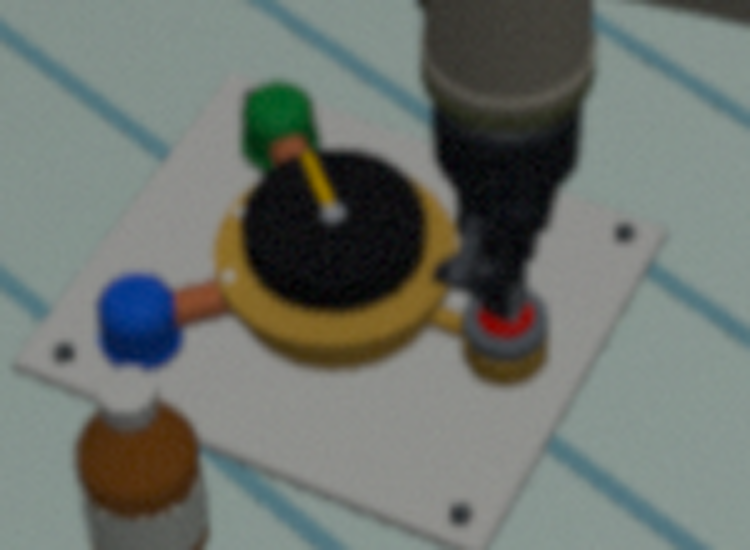

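The shut fingertips appear to be sitting on the grey collar: the force is 44 N at z=47, and the red face shows sunken at crop pixel (347,340). A pair of tips is too wide for the 32 mm button, so I'll press with one tip of the half-open gripper.

>>> {"fn": "play_rows", "kwargs": {
  "increments": [
    [-1,[0,0,-5],0],
    [-1,[0,0,-15],0],
    [0,[0,0,-15],0],
    [0,[1.5,14,0],0],
    [0,[0,14,0],0],
    [0,[0,0,0],0],
    [0,[0,0,0],0],
    [0,[0,0,8],0],
    [0,[0,0,8],0],
    [0,[0,0,0],0],
    [0,[0,0,0],0]
  ]
}}

```text
time: 11.28
tool_pos: [511.8, 16.7, 60.8]
tcp_rot: [-179.9, 0.2, 17.1]
ft_force: [1.0, 0.3, 0.4]
finger_gap: 42.6
grip_force: 0.0
```

```bash
python3 - <<'E'
from h import *
s=snapshot("wrist"); cv2.imwrite("pics/wrist5.png",s["color"][:,:,::-1]); locate(s,["dial_pointer","purge_top"])
q=sense();print(q["time"],q["tool_pos"],q["tcp_rot"],q["ft_force"],q["finger_gap"])
E
```

```text
dial_pointer []
purge_top [([505.3, 45.2, 51.6], 0.77)]
11.4333 [513.09241897  16.38510572  62.2841831 ] [-1.79996716e+02  5.62152462e-03  1.70805619e+01] [-0.18275401  0.1956658  -0.49006567] 42.802551893022894
```

View pics/wrist5.png

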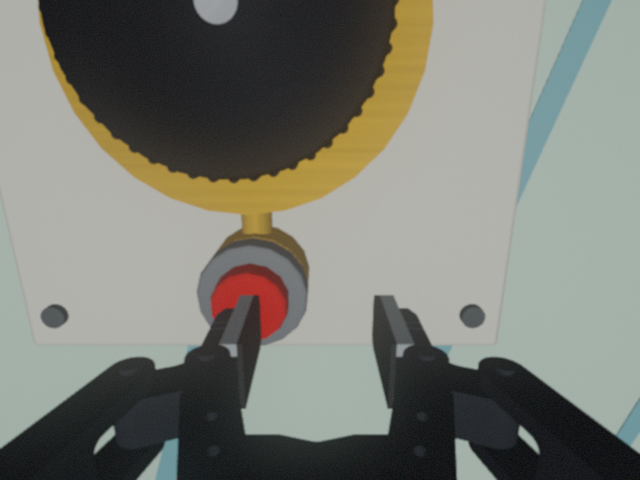

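>>> {"fn": "play_rows", "kwargs": {
  "increments": [
    [0,[0,0,6],0],
    [0,[0,0,5],0],
    [0,[0,0,3],0],
    [0,[0,0,2],0],
    [0,[0,0,1],0],
    [0,[0,0,0],0],
    [0,[0,0,0],0]
  ]
}}

```text
time: 12.02
tool_pos: [513.5, 16.2, 46.0]
tcp_rot: [180.0, -0.0, 17.1]
ft_force: [-1.7, -0.8, 8.2]
finger_gap: 42.6
grip_force: 4.1
```

>>> {"fn": "play_rows", "kwargs": {
  "increments": [
    [0,[0,0,1],0],
    [0,[0,0,0.5],0],
    [0,[0,0,0],0]
  ]
}}

```text
time: 12.27
tool_pos: [513.7, 16.2, 45.8]
tcp_rot: [180.0, -0.0, 17.1]
ft_force: [-7.7, -0.7, 20.4]
finger_gap: 42.6
grip_force: 10.0
```

```bash
python3 - <<'E'
from h import *
s=snapshot("wrist"); cv2.imwrite("pics/wrist6.png",cv2.resize(s["color"][210:390,160:400,::-1],(800,600),interpolation=cv2.INTER_CUBIC))
E
```

```text
(no output)
```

View pics/wrist6.png

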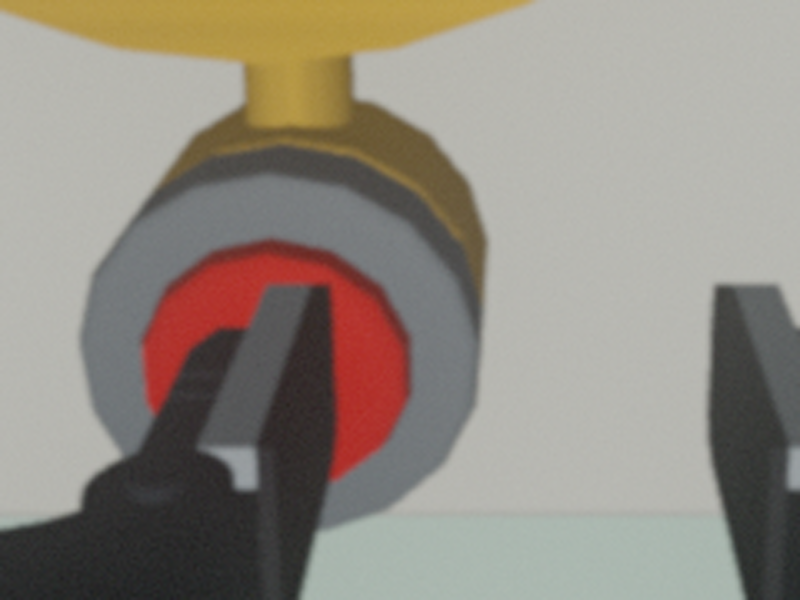

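```bash
python3 - <<'E'
from h import *
a=cv2.imread("pics/wrist5.png")[:,:,::-1]; print("released"); print([ (y,*a[y,245:252].mean(0).astype(int).tolist()) for y in range(236,285)])
s=snapshot("wrist"); b=s["color"]; print("pressed"); print([(y,*b[y,238:244].mean(0).astype(int).tolist()) for y in range(248,300)]); locate(s,["purge_top"])
E
```

```text
released
[(236, 107, 88, 52), (237, 112, 93, 56), (238, 106, 91, 61), (239, 89, 80, 66), (240, 78, 73, 69), (241, 73, 71, 67), (242, 74, 71, 68), (243, 75, 73, 68), (244, 79, 77, 74), (245, 89, 88, 87), (246, 103, 105, 105), (247, 112, 115, 116), (248, 115, 118, 119), (249, 117, 120, 121), (250, 118, 121, 122), (251, 118, 120, 122), (252, 117, 121, 122), (253, 118, 120, 122), (254, 117, 120, 122), (255, 116, 120, 122), (256, 117, 120, 122), (257, 116, 120, 121), (258, 117, 119, 121), (259, 116, 119, 122), (260, 116, 119, 121), (261, 116, 119, 120), (262, 115, 113, 115), (263, 111, 96, 97), (264, 104, 69, 67), (265, 102, 51, 46), (266, 101, 47, 41), (267, 101, 47, 41), (268, 102, 46, 41), (269, 103, 47, 43), (270, 105, 45, 40), (271, 109, 47, 42), (272, 118, 46, 41), (273, 138, 48, 41), (274, 160, 49, 43), (275, 169, 50, 44), (276, 172, 50, 44), (277, 174, 50, 44), (278, 176, 52, 45), (279, 177, 53, 46), (280, 177, 54, 46), (281, 176, 51, 44), (282, 176, 51, 44), (283, 177, 52, 44), (284, 176, 51, 45)]
pressed
[(248, 132, 109, 55), (249, 110, 91, 52), (250, 107, 88, 51), (251, 115, 95
[... 309 characters left out ...]
 (267, 120, 123, 125), (268, 120, 124, 125), (269, 121, 124, 126), (270, 120, 124, 126), (271, 120, 124, 125), (272, 120, 124, 126), (273, 120, 124, 126), (274, 120, 123, 126), (275, 120, 122, 125), (276, 119, 123, 126), (277, 119, 123, 125), (278, 119, 122, 125), (279, 119, 122, 124), (280, 117, 116, 118), (281, 113, 97, 98), (282, 110, 69, 67), (283, 109, 49, 44), (284, 113, 46, 40), (285, 123, 46, 40), (286, 146, 48, 42), (287, 166, 50, 42), (288, 176, 52, 44), (289, 177, 52, 43), (290, 179, 52, 43), (291, 180, 52, 45), (292, 181, 53, 46), (293, 181, 54, 48), (294, 172, 59, 55), (295, 149, 71, 69), (296, 121, 78, 76), (297, 108, 83, 83), (298, 103, 85, 85), (299, 97, 85, 86)]
purge_top []
```

```bash
python3 - <<'E'
from h import *
s=snapshot("wrist"); K=np.array(s["intrinsics"]); C=np.linalg.inv(np.array(s["world_from_camera"]))
f=np.array([505+16*.956,44+16*.294])
for z in (50,48,46,44,42,40,38):
    p=(C@np.r_[f,z,1])[:3]; r=p[:2]/p[2]; r=r*(1+s["k1"]*(r@r)); print(z,(K@np.r_[r,1])[:2].round(1))
E
```

```text
50 [234.3 279.6]
48 [235.4 277.5]
46 [236.4 275.4]
44 [237.4 273.4]
42 [238.4 271.5]
40 [239.3 269.6]
38 [240.2 267.8]
```

The button's visible wall shrank from 9.7 px to 4.5 px, about 6 mm of travel at this view scale, so it is fully in and is what the tip is resting on. Now I'll release and back off.

>>> {"fn": "play_rows", "kwargs": {
  "increments": [
    [0,[0,0,-5],0],
    [0,[0,0,-15],0],
    [0,[0,0,-30],0],
    [0,[0,0,-35],0],
    [0,[0,0,-35],0],
    [0,[0,0,-20],0],
    [0,[0,0,0],0],
    [0,[0,0,0],0],
    [0,[0,0,0],0]
  ]
}}

```text
time: 13.22
tool_pos: [512.4, 16.2, 182.6]
tcp_rot: [-180.0, 0.1, 17.1]
ft_force: [-0.2, -0.3, -0.2]
finger_gap: 42.7
grip_force: 0.0
```

```bash
python3 - <<'E'
from h import *
s=snapshot("wrist"); cv2.imwrite("pics/wrist7.png",s["color"][:,:,::-1]); locate(s,["dial_top","dial_pointer","purge_top","tank_elbow_top"])
q=sense();print(q["time"],q["tool_pos"],q["ft_force"])
E
```

```text
dial_top [([601.7, 69.0, 72.9], 0.63)]
dial_pointer [([601.0, 72.7, 72.2], 0.66)]
purge_top [([506.2, 47.8, 54.8], 0.95)]
tank_elbow_top []
13.4667 [512.30278429  16.19542216 182.35870468] [-0.27937104  0.51216537  0.67606999]
```

View pics/wrist7.png

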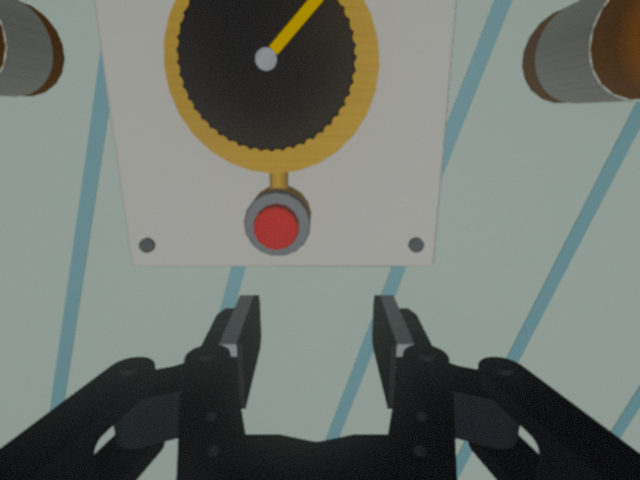

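The pointer is still at 45° towards the green side (from (266,58) to (320,0)), the button (276,228) has sprung back, and the bottles stand where they were.

```bash
python3 -c "
from bench import *
print(hand_in())"
```

```text
the job is handed in; nothing more can be done
None
```

I handed the job in at about 13.5 s: the dial is clicked into the green-elbow detent, the purge button was pressed about 6 mm (judged from the camera image) and sprang back, and nothing looked disturbed (canister and peg basket not re-checked); the first press with shut fingers reached 44 N, and hand-in returned no verdict.

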